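# Wedge the drying cabinet's spring hatch open and fetch the bottle

## Robot

A 6-joint arm with a two-finger parallel gripper is mounted at the origin on the work surface. World frame = base frame: x ahead of the robot, y to its left, z up, the work surface at z = 0. Lengths are in m, angles in rad, forces in N, time in s.
With the tool pointing down it reaches from about 0.225 to 0.875 m from the base axis. Payload 3.4 kg.
Tool frame: the origin (TCP) lies on the centre line of the jaws, within the pads' length; the fingertips stand 19 mm ahead of it and the grasp point (between the pads) is the TCP (ctrl.finger_overhang is the distance from the TCP to the fingertips, in m); z points along the fingers, x is the direction in which the jaws open and shut, and the axes are right-handed (so a half turn about z gives the same grasp; the last joint's range is limited). The gripper opens to 85 mm and grips with 20 to 120 N. Pads are 22 mm wide; open, the fingers measure 114 mm over their backs; the gripper's body (76 mm by 85 mm) begins 54 mm behind the grasp point. The pads swing forward as they close: fully open they stand 13 mm farther back than shut.
Start: joints at [1.079, 0.276, 1.505, -0, 1.361, -0.121], TCP at [0.208, 0.536, 0.25] pointing down, gripper open.
Joint ranges: [-2.89, 2.89], [-0.75, 2.08], [0.22, 2.7], [-1.18, 4.32], [0.11, 2.71], [-2.7, 2.7]. Speed limits (rad/s): [2.57, 2.57, 3.14, 3.14, 3.14, 3.14].

## Interface

Orientations are given as a rotation vector (axis times angle).
In Python, from station import ctrl gives the robot as it stands.
- The arm moves only by the tool carry_out, never from a script. Its argument "commands" is a list of rows, each a list of 5 numbers: the finger opening in cm, from 0 to 8.54, then the shift along the world's x, y, z in cm, then the turn about the world's z in rad. In form: [[claw, dx, dy, dz, spin], ...]. A call has exactly 5 rows; each row shifts and turns the commanded pose from where the row before left it; what a row does not reach is not made up. A row lasts 1/8 s, in which the tool goes at most 62.5 mm and 10.7 degrees, less where a joint would pass 70% of its speed; a pose out of reach is approached as far as the arm can. A call with a gripper value outside its range is refused whole. The fingers move at their own pace and stop on an object; "grip_force" is the grip in N (left out, the last holds). Time passes only in rows, so rows that do not move let the fingers close, or fill a call up. It gives the time, the measured TCP pose, the force and the opening at its end, in the units of the state.
- ctrl.read_state(): the state, without advancing time (a new reading comes with each control period).
- ctrl.grab_frame(name): name is "scene" or "top"; returns the picture (420x560x3 uint8, blue, green, red); there is no depth.
- ctrl.calibration(name): a dict with "mtx" (3x3 intrinsics, pixels), "R" (3x3) and "t" (3): a world point X has camera coordinates R X + t. Camera axes: x right, y down, z forward; pixel columns grow to the right and rows downward; lengths in m; the calibration is good to about 2 mm. A picture is of the moment at which its call begins. calibration takes no time and is no camera call.
- ctrl.hand_in(): hands the job in, once; it reports no verdict.
Trained networks look in the newest picture that a camera, given by its name, has taken for a name from the list of things; names that differ only in an ending like _2 or _b are one class to them, and where a whole thing is asked for, a point or a joint stands for the part that bears it (a point fixed in the world has none). Each returns a list of dicts, best first, with "conf" (0 to 1); they miss things now and then, are a little off and sometimes report something else, mostly with a low value. They report only what shows in the picture. A call takes as long as a camera call. They do not tell look-alikes from the thing itself.
- ctrl.recognise(camera, label): "centre" ([column, row] in pixels, amid what is visible of it).
- ctrl.outline_of(camera, label): "mask" (420x560 bool, what is visible of it) and "centre" ([column, row] in pixels, amid what is visible of it).
The state is a dict: "time": time; "q": joint angles; "joint_velocities": joint speeds; "tau": joint torques, N m; "tcp_pos": TCP position; "eef_rot": TCP orientation; "ft_force": force on the tool from outside, world axes, zero at the start; "moment": the same for the moment, N m; "opening": opening from 0.0 (shut) to 1.0 (fully open).
Only numpy, scipy, OpenCV 4.12 (cv2) and the standard library are available. Lean on these libraries where they do the work, as an engineer would, in place of code of your own. Each camera call takes 0.05 s, during which the arm holds its last target. There are 200 camera calls.

## Task

The sliding hatch in the roof of the white drying cabinet springs shut by itself. Push it open by its upright pull with the wooden door wedge, lay the wedge flat on the roof between the pull and the steel lip so that the hatch stays open, and let go. Then lift the tall narrow bottle (not the squat jar) out through the hatch, keep it upright, and set it down, not dropped, standing on the white tile.

Things in the scene. Friction and masses are not known exactly. Their poses are not given: they have to be found in the camera images.
- wedge_center (a point): Pale wooden door wedge lying flat on the bench: 140 mm long, 36 mm wide (its long sides upright and parallel), 90 g. Slopes from a heel 42 mm high to a toe 10 mm high, both ends square. This point: half-way along and across, 21 mm above its underside. +y: along it to the heel; x across; z up. A plain wooden block, 75 x 45 x 30 mm, lies near.
- hatch (a joint): Opening of the clear sliding hatch in m: 0 shut, 0.165 at its stop. A spring shuts it with 3.6 N (shut) to 5.6 N (open). Wedged it stands at about 0.136. Cabinet: fixed white box 290 x 370 mm, flat roof 105 mm above the bench. The hole under the hatch is 155 mm (along the pull's x) by 160 mm; about 130 mm of the 160 is clear when wedged.
- hatch_pull (a point): Upright aluminium plate on the hatch's leading edge, moving with it: 70 mm wide, 8 mm thick, 2 to 52 mm above the roof. This point: middle of its flat pushing face, 27 mm above the roof. +y: the way the hatch opens (the plate is on this side of the point; push here from -y); x: along the face, +x to the hole, whose near edge is 60 mm away; z up.
- lip (a point): Fixed steel lip on the roof, 80 mm wide, 10 mm high, 10 mm thick, 4 mm from the pull's face when shut. This point: middle of the lip's face towards the pull, at roof height. +y: the way the hatch opens; x along the lip. On its +y side is the flat roof strip where the wedge lies, lengthwise along y, toe to the lip. Its -y side: 13 mm of roof, then open air.
- bottle_center (a point): Tall narrow bottle: white plastic, black cap, straight, 36 mm diameter (cap 34 mm), 80 mm tall, 50 to 100 g, standing inside the cabinet under the hatch, its top 10 mm below the roof top. This point: on its axis, 40 mm above its base; z up. A squat jar (50 mm diameter, 44 mm tall) stands about 70 mm from it in the pull's +x or -x direction.
- tile_top (a point): White ceramic tile, fixed on the bench, 120 x 120 mm, 8 mm thick. This point: the middle of its top face; x and y along its edges, z up.
There are look-alikes about, which are no part of the job. What is shaped like the part that bears wedge_center but yellow is not meant.

How it is judged:
By the outcome, as a careful person would: the job done as asked, in the order asked, and still so for the second after the job is handed in, with the robot touching nothing.
It also fails if it takes over 64 s, if anything falls off the work surface, if the arm or the gripper's body presses on something with over 40 N, if the wrist force passes 120 N, or if a joint passes its speed limit or range.

## Working session

There is one attempt and no reset: what is moved stays moved. The work goes in short steps, Python scripts to look and compute and a tool call to move; the robot and the scene stay as the last step left them, time stands still between calls to the robot, and variables do not carry over. Pictures are saved under pics/ and viewed, about 8 in all and at most 12, crops included, and the job is handed in when it is done.

Besides the shell and the picture viewer there is one more tool, called after "Emit:" in YAML: its name, and indented under it one key for each argument. carry_out: Moves the arm, as the interface text tells. Its arguments: {"type":"object","properties":{"commands":{"type":"array","items":{"type":"array","items":{"type":"number"}}},"grip_force":{"type":"number"}},"required":["commands"]}

```bash
mkdir -p pics; ls; python3 - <<'E'
from station import ctrl
import cv2,numpy as np
for c in("scene","top"):
    im=ctrl.grab_frame(c);cv2.imwrite(f"pics/{c}0.png",im)
    k=ctrl.calibration(c);print(c,np.round(k["mtx"],1).tolist(),np.round(k["R"],3).tolist(),np.round(k["t"],3).tolist())
    for l in("wedge_center","hatch","hatch_pull","lip","bottle_center","tile_top"):
        try:print(l,[(np.round(d["centre"]).tolist(),round(d["conf"],2)) for d in ctrl.recognise(c,l)])
        except Exception as e:print(l,e)
print(ctrl.read_state())
E
```

```text
pics
scene [[381.3, 0.0, 276.6], [0.0, 381.3, 207.9], [0.0, 0.0, 1.0]] [[-0.514, 0.858, -0.0], [0.545, 0.326, -0.772], [-0.662, -0.397, -0.635]] [0.353, -0.171, 1.201]
wedge_center [([257.0, 257.0], 0.8), ([397.0, 215.0], 0.79)]
hatch [([338.0, 276.0], 0.89)]
hatch_pull [([339.0, 275.0], 0.82)]
lip [([398.0, 308.0], 0.74)]
bottle_center []
tile_top [([184.0, 234.0], 0.96)]
top [[527.6, 0.0, 273.4], [0.0, 527.6, 211.1], [0.0, 0.0, 1.0]] [[0.007, -1.0, 0.013], [-0.998, -0.008, -0.07], [0.07, -0.013, -0.997]] [-0.092, 0.52, 1.078]
wedge_center [([288.0, 178.0], 0.72), ([324.0, 264.0], 0.67), ([179.0, 304.0], 0.6)]
hatch [([181.0, 157.0], 0.72)]
hatch_pull [([184.0, 158.0], 0.82)]
lip [([138.0, 177.0], 0.76)]
bottle_center []
tile_top []
{'time': 0.7, 'q': array([ 1.07903426e+00,  2.75844214e-01,  1.50490761e+00, -1.41307501e-05,
        1.36066822e+00, -1.21013921e-01]), 'joint_velocities': array([ 0.00048452, -0.00127899, -0.00172303,  0.00053215, -0.00028789,
       -0.00094546]), 'tau': array([-2.91266306e-04, -4.16503787e+01, -2.46048617e+01, -1.75198024e-04,
        2.83205300e-04, -8.47802681e-06]), 'tcp_pos': array([0.20836178, 0.53595378, 0.25035682]), 'eef_rot': array([-2.59276741e+00, -1.77390492e+00, -2.50625137e-04]), 'ft_force': array([ 0.01282954, -0.10767402,  1.18383315]), 'moment': array([ 0.01712142, -0.04777039,  0.01576187]), 'opening': 1.0004703337861793}
```

View pics/scene0.png

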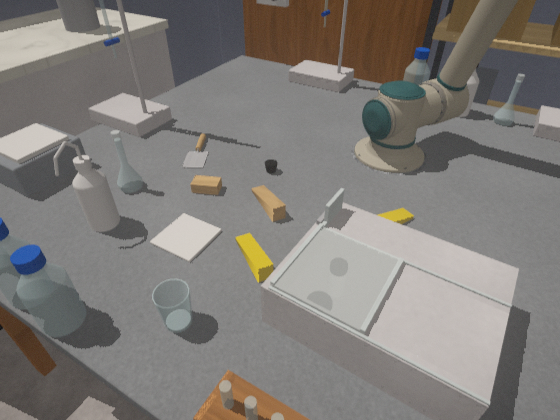

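View pics/top0.png

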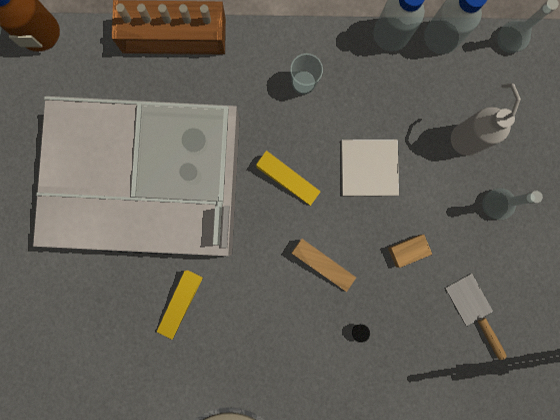

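Top view:
- Three wedge shapes: pale wood at (324,264), and yellow ones at (288,178) and (179,304). The pale one fits and the yellow ones are excluded.
- The wooden block is at (411,250).
- The pull and lip are at about (218,227), so the network's hatch_pull and lip hits are off.
- Under the glass are a small circle at (188,172), probably the bottle, and a large one at (193,140), probably the jar.
- The tile is at (370,167).

Next I'll make one enlarged crop and measure.

```bash
cat > h.py <<'E'
import numpy as np,cv2
from station import ctrl
def px(c,X):
    k=ctrl.calibration(c);p=k["R"]@np.array(X)+k["t"];p=k["mtx"]@p;return p[:2]/p[2]
def w(c,uv,z):
    k=ctrl.calibration(c);d=k["R"].T@np.linalg.inv(k["mtx"])@np.array([*uv,1.]);C=-k["R"].T@k["t"]
    return C+d*(z-C[2])/d[2]
E
python3 - <<'E'
from h import *
t=cv2.imread("pics/top0.png");s=cv2.imread("pics/scene0.png")
f=lambda i,r0,r1,c0,c1,W,H:cv2.resize(i[r0:r1,c0:c1],(W,H),interpolation=cv2.INTER_CUBIC)
a=np.hstack([f(s,170,240,235,340,400,267),f(t,225,300,270,382,400,267)])
b=np.hstack([f(t,95,262,125,245,240,333),f(s,170,300,265,485,560,333)])
cv2.imwrite("pics/crop1.png",np.vstack([a,b]))
ctrl.grab_frame("top")
for d in ctrl.outline_of("top","wedge_center"):
    r=cv2.minAreaRect(np.argwhere(d["mask"])[:,::-1].astype(np.float32));b=cv2.boxPoints(r)
    print(round(d["conf"],2),np.round(r[0],1),np.round(b,1).tolist(),[np.round(w("top",p,.03)[:2],3).tolist() for p in b])
hsv=cv2.cvtColor(t,cv2.COLOR_BGR2HSV)
m=(t.min(2)>150).astype(np.uint8)
n,l,st,ce=cv2.connectedComponentsWithStats(m)
for i in range(1,n):
    if st[i,4]>1500:
        r=cv2.minAreaRect(np.argwhere(l==i)[:,::-1].astype(np.float32));print("white",st[i],r,w("top",r[0],.008))
for n,p,z in[("bottle",(188,172),.095),("jar",(193,140),.059),("pull",(221,227),.157),("cabBR",(229,256),.105),("cabTR",(237,106),.105),("cabTL",(44,97),.105),("cabBL",(34,247),.105)]:print(n,np.round(w("top",p,z),3))
E
```

```text
0.81 [178.9 304.4] [[156.10000610351562, 331.70001220703125], [184.89999389648438, 269.20001220703125], [201.8000030517578, 277.0], [173.0, 339.5]] [[0.274, 0.148], [0.4, 0.092], [0.384, 0.057], [0.259, 0.113]]
0.76 [287.5 178.7] [[253.8000030517578, 166.3000030517578], [266.1000061035156, 149.8000030517578], [321.20001220703125, 191.10000610351562], [308.79998779296875, 207.60000610351562]] [[0.613, -0.046], [0.647, -0.072], [0.562, -0.186], [0.528, -0.16]]
0.59 [323.1 265.2] [[291.29998779296875, 252.5], [301.29998779296875, 238.8000030517578], [354.8999938964844, 278.0], [344.8999938964844, 291.6000061035156]] [[0.435, -0.125], [0.464, -0.145], [0.385, -0.255], [0.357, -0.235]]
white [ 342  140   57   55 3017] ((369.9999694824219, 166.99998474121094), (55.99999237060547, 53.99999237060547), -0.0) [ 0.61685464 -0.29164286  0.008     ]
bottle [0.59  0.079 0.095]
jar [0.66  0.076 0.059]
pull [0.482 0.009 0.157]
cabBR [ 0.429 -0.003  0.105]
cabTR [ 0.719 -0.015  0.105]
cabTL [0.732 0.358 0.105]
cabBL [0.443 0.366 0.105]
```

View pics/crop1.png

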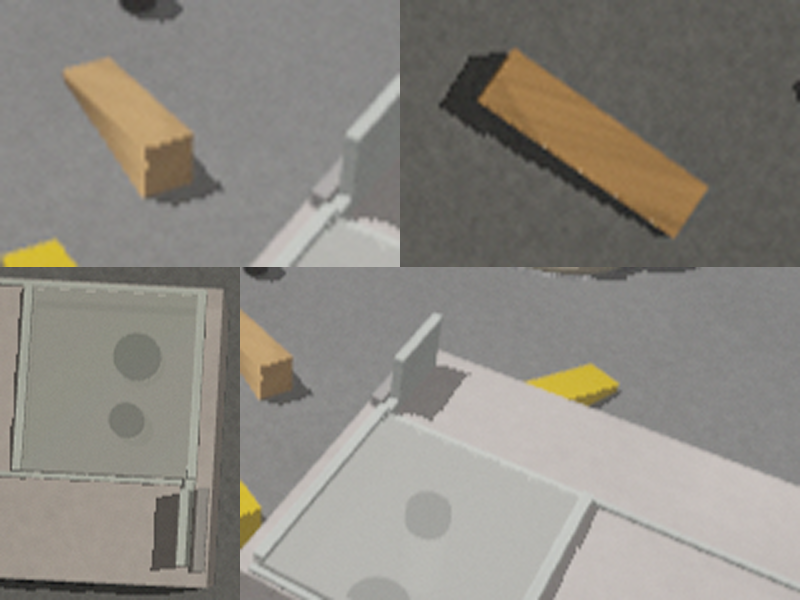

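```bash
python3 - <<'E'
from h import *
t=cv2.imread("pics/top0.png").astype(int).sum(2)//3;s=cv2.imread("pics/scene0.png")
for r in(212,220,228,236):print(r,dict(zip(range(208,236),t[r,208:236].tolist())))
for c in(216,217,224):print(c,dict(zip(range(198,260),t[198:260,c].tolist())))
for n,p,z in[("heel",(296.6,246),.042),("toe",(351.2,284.5),.010),("pullface_top",(218.5,225.5),.157),("bottle",(188,172),.095),("hole?",(223,172),.105)]:print(n,np.round(w("top",p,z),4))
print("heel/toe in scene", [np.round(w("scene",p,z),4) for p,z in(((279,209.5),.042),((258,187.5),.01))])
# pull top front face ends in scene crop: (395,358),(437,316) & bottom
for p,z in(((265+155*.393,170+92*.39),.157),((265+200*.393,170+49*.39),.157)):print("pull scene",np.round(w("scene",p,z),4))
E
```

```text
212 {208: 78, 209: 80, 210: 79, 211: 80, 212: 77, 213: 78, 214: 108, 215: 168, 216: 162, 217: 164, 218: 161, 219: 115, 220: 98, 221: 94, 222: 79, 223: 111, 224: 135, 225: 131, 226: 136, 227: 131, 228: 120, 229: 136, 230: 142, 231: 93, 232: 96, 233: 99, 234: 77, 235: 91}
220 {208: 78, 209: 81, 210: 79, 211: 80, 212: 73, 213: 83, 214: 137, 215: 166, 216: 164, 217: 163, 218: 145, 219: 99, 220: 102, 221: 72, 222: 84, 223: 139, 224: 135, 225: 129, 226: 134, 227: 129, 228: 114, 229: 152, 230: 108, 231: 96, 232: 96, 233: 96, 234: 91, 235: 89}
228 {208: 82, 209: 80, 210: 78, 211: 79, 212: 76, 213: 85, 214: 170, 215: 164, 216: 165, 217: 163, 218: 113, 219: 99, 220: 74, 221: 80, 222: 105, 223: 137, 224: 133, 225: 135, 226: 130, 227: 127, 228: 131, 229: 144, 230: 94, 231: 97, 232: 100, 233: 96, 234: 91, 235: 91}
236 {208: 79, 209: 78, 210: 79, 211: 80, 212: 81, 213: 126, 214: 169, 215: 167, 216: 167, 217: 156, 218: 99, 219: 103, 220: 68, 221: 83, 222: 130, 223: 135, 224: 132, 225: 133, 226: 129, 227: 126, 228: 149, 229: 121, 230: 94, 231: 96, 232: 97, 233: 90, 234: 91, 235: 93}
216 {198: 142, 1
[... 1455 characters left out ...]
221: 136, 222: 134, 223: 135, 224: 134, 225: 136, 226: 133, 227: 134, 228: 133, 229: 132, 230: 135, 231: 132, 232: 133, 233: 131, 234: 130, 235: 131, 236: 132, 237: 133, 238: 131, 239: 133, 240: 130, 241: 132, 242: 132, 243: 133, 244: 134, 245: 135, 246: 134, 247: 116, 248: 119, 249: 154, 250: 149, 251: 150, 252: 151, 253: 150, 254: 153, 255: 126, 256: 80, 257: 94, 258: 94, 259: 90}
heel [ 0.4487 -0.135   0.042 ]
toe [ 0.3698 -0.2507  0.01  ]
pullface_top [0.4842 0.0132 0.157 ]
bottle [0.5902 0.0794 0.095 ]
hole? [0.5894 0.0108 0.105 ]
heel/toe in scene [array([ 0.4584, -0.1297,  0.042 ]), array([ 0.3734, -0.2468,  0.01  ])]
pull scene [0.5209 0.0143 0.157 ]
pull scene [0.4517 0.0222 0.157 ]
```

Wedge: centre about (0.4105,-0.192), heel towards the cabinet, yaw about -0.60. Cabinet yaw is about -0.04. Pull face mid is about (0.484,0.015). The crop confirms the pale wooden wedge, with its thick heel at the end nearest the cabinet. Moving.

Emit:
carry_out:
  commands:
    - [6.5,1.35,-4.85,0,-0.12]
    - [6.5,1.35,-4.85,0,-0.12]
    - [6.5,1.35,-4.85,0,-0.12]
    - [6.5,1.35,-4.85,0,-0.12]
    - [6.5,1.35,-4.85,0,-0.12]
  grip_force: 40

```text
time: 1.42
tcp_pos: [0.2761, 0.292, 0.2505]
eef_rot: [3.003, 0.923, 0.002]
ft_force: [1.0, 0.2, -0.0]
opening: 0.764
```

Emit:
carry_out:
  commands:
    - [6.5,1.35,-4.85,0,-0.12]
    - [6.5,1.35,-4.85,0,-0.12]
    - [6.5,1.35,-4.85,0,-0.12]
    - [6.5,1.35,-4.85,0,-0.12]
    - [6.5,1.35,-4.85,0,-0.12]

```text
time: 2.05
tcp_pos: [0.3437, 0.0494, 0.2507]
eef_rot: [-3.142, 0.006, -0.003]
ft_force: [0.4, -0.0, 0.2]
opening: 0.76
```

Emit:
carry_out:
  commands:
    - [6.5,1.35,-4.85,-2,-0.12]
    - [6.5,1.35,-4.85,-2,-0.12]
    - [6.5,1.35,-4.85,-2,-0.12]
    - [6.5,1.35,-4.85,-2,-0.12]
    - [6.5,1.35,-4.85,-2,-0.12]

```text
time: 2.68
tcp_pos: [0.4113, -0.1934, 0.1499]
eef_rot: [2.999, -0.935, 0.002]
ft_force: [1.1, -0.5, 0.1]
opening: 0.761
```

Emit:
carry_out:
  commands:
    - [6.5,0.3,0.5,-3,0]
    - [6.5,0.3,0.5,-3,0]
    - [6.5,0,0.1,-3,0]
    - [6.5,0,0,-2,0]
    - [6.5,0,0,-1.4,0]

```text
time: 3.3
tcp_pos: [0.4167, -0.1805, 0.0255]
eef_rot: [-3.001, 0.928, 0.001]
ft_force: [0.4, 0.0, -0.1]
opening: 0.757
```

Emit:
carry_out:
  commands:
    - [2.8,0,0,0,0]
    - [2.8,0,0,0,0]
    - [2.8,0,0,0,0]
    - [2.8,0,0,0,0]
    - [2.8,0,0,0,0]

```text
time: 3.92
tcp_pos: [0.4171, -0.1806, 0.0267]
eef_rot: [3.001, -0.928, 0.001]
ft_force: [-0.1, 0.0, 3.2]
opening: 0.41
```

```bash
python3 - <<'E'
from h import *
s=ctrl.grab_frame("scene");t=ctrl.grab_frame("top")
cv2.imwrite("pics/g1.png",np.hstack([cv2.resize(s[140:260,200:330],(400,370)),cv2.resize(t[200:320,260:390],(400,370))]))
E
```

```text
(no output)
```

View pics/g1.png

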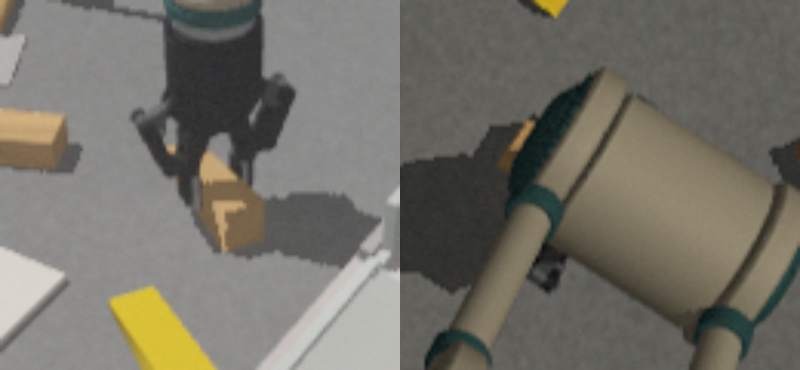

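Emit:
carry_out:
  commands:
    - [2.8,0,0,2.4,0]
    - [2.8,0.5,0,2.4,0.14]
    - [2.8,1,0,2.4,0.14]
    - [2.8,1,0,2.4,0.14]
    - [2.8,1,0,2.4,0.145]
  grip_force: 60

```text
time: 4.65
tcp_pos: [0.4518, -0.1804, 0.1469]
eef_rot: [-3.141, 0.048, 0.001]
ft_force: [0.2, -0.2, -2.1]
opening: 0.405
```

Emit:
carry_out:
  commands:
    - [2.8,1,2.5,0,0]
    - [2.8,1,3,0,0]
    - [2.8,0.85,3,0,0]
    - [2.8,0,2,0,0]
    - [2.8,0,0,0,0]

```text
time: 5.28
tcp_pos: [0.4799, -0.0744, 0.146]
eef_rot: [-3.141, 0.051, 0.001]
ft_force: [0.1, 0.2, -1.3]
opening: 0.408
```

```bash
python3 - <<'E'
from h import *
s=ctrl.grab_frame("scene");t=ctrl.grab_frame("top")
cv2.imwrite("pics/g2.png",np.hstack([cv2.resize(s[130:250,270:400],(400,370),interpolation=2),cv2.resize(t[160:280,190:320],(400,370),interpolation=2)]))
print(ctrl.read_state()["tcp_pos"],ctrl.read_state()["eef_rot"],ctrl.read_state()["ft_force"])
E
```

```text
[ 0.48031551 -0.07585163  0.14620372] [ 3.14055079e+00 -5.39379442e-02 -2.37306958e-05] [-0.9264373  -0.28144245 -1.33668782]
```

View pics/g2.png

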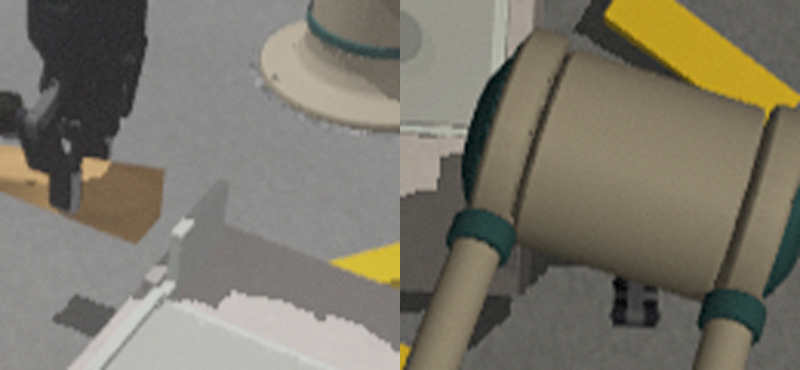

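Heel faces the pull and the wedge is held level. Advancing to contact.

Emit:
carry_out:
  commands:
    - [2.8,0.02,0.7,0,0]
    - [2.8,0.03,0.7,0,0]
    - [2.8,0.03,0.7,0,0]
    - [2.8,0.03,0.7,0,0]
    - [2.8,0.03,0.7,0,0]

```text
time: 6.0
tcp_pos: [0.4818, -0.0404, 0.1464]
eef_rot: [3.14, -0.054, 0.0]
ft_force: [-0.8, -4.2, -0.5]
opening: 0.408
```

Emit:
carry_out:
  commands:
    - [2.8,0.05,1.4,0,0]
    - [2.8,0.05,1.4,0,0]
    - [2.8,0.05,1.4,0,0]
    - [2.8,0.06,1.4,0,0]
    - [2.8,0.05,1.4,0,0]

```text
time: 6.62
tcp_pos: [0.4847, 0.0291, 0.1464]
eef_rot: [3.139, -0.054, 0.001]
ft_force: [0.9, -5.7, -1.1]
opening: 0.403
```

Emit:
carry_out:
  commands:
    - [2.8,0.05,1.4,0,0]
    - [2.8,0.06,1.4,0,0]
    - [2.8,0.05,1.4,0,0]
    - [2.8,0.05,1.4,0,0]
    - [2.8,0.06,1.5,0,0]

```text
time: 7.25
tcp_pos: [0.4876, 0.0998, 0.1465]
eef_rot: [3.138, -0.054, 0.002]
ft_force: [1.6, -7.1, -1.8]
opening: 0.408
```

```bash
python3 - <<'E'
from h import *
s=ctrl.grab_frame("scene");t=ctrl.grab_frame("top")
cv2.imwrite("pics/g3.png",np.hstack([cv2.resize(s[160:320,265:485],(500,364),interpolation=2),cv2.resize(t[100:270,120:260],(300,364),interpolation=2)]))
st=ctrl.read_state();print(st["tcp_pos"],st["eef_rot"],st["ft_force"])
E
```

```text
[0.48767095 0.1009069  0.14644159] [ 3.13978277e+00 -5.22516593e-02  2.45807776e-03] [ 2.01393806 -4.59126358 -0.74434957]
```

View pics/g3.png

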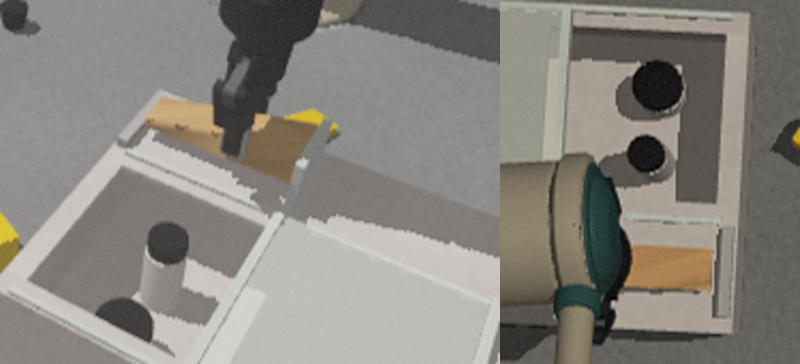

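Emit:
carry_out:
  commands:
    - [2.8,0.02,0.4,0,0]
    - [2.8,0,0,-0.4,0]
    - [2.8,0,0,-0.4,0]
    - [2.8,0,0,-0.4,0]
    - [2.8,0,0,-0.15,0]

```text
time: 7.98
tcp_pos: [0.487, 0.1036, 0.1328]
eef_rot: [3.14, -0.055, -0.001]
ft_force: [-1.5, -5.1, 2.7]
opening: 0.408
```

Emit:
carry_out:
  commands:
    - [2.8,0,0,-0.1,0]
    - [2.8,0,0,0,0]
    - [2.8,-0.01,-0.2,0,0]
    - [2.8,-0.01,-0.2,0,0]
    - [2.8,0,0,0,0]

```text
time: 8.6
tcp_pos: [0.4868, 0.0998, 0.1318]
eef_rot: [3.14, -0.055, -0.001]
ft_force: [-2.1, -5.0, 1.4]
opening: 0.403
```

```bash
python3 - <<'E'
from h import *
s=ctrl.grab_frame("scene");t=ctrl.grab_frame("top")
cv2.imwrite("pics/g4.png",np.hstack([cv2.resize(s[160:270,305:415],(400,400),interpolation=2),cv2.resize(t[180:270,160:250],(400,400),interpolation=2)]))
st=ctrl.read_state();print(st["tcp_pos"],st["eef_rot"],st["ft_force"])
E
```

```text
[0.48681065 0.0997812  0.13185788] [ 3.14007547e+00 -5.48175443e-02 -6.65468144e-04] [-1.11503066 -6.18464442  1.90529028]
```

View pics/g4.png

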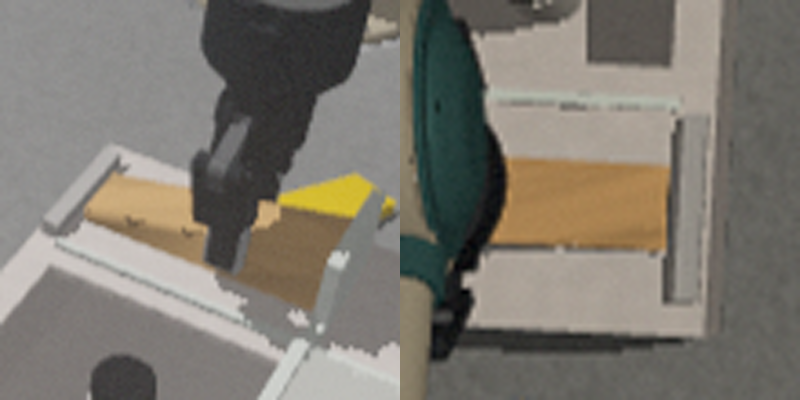

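The wedge lies flat behind the lip with a gap of about 3–4 mm. Easing back until the toe meets the lip.

Emit:
carry_out:
  commands:
    - [2.8,0,-0.1,0,0]
    - [2.8,-0.01,-0.1,0,0]
    - [2.8,0,-0.1,0,0]
    - [2.8,0,0,0,0]
    - [2.8,0,0,0,0]

```text
time: 9.32
tcp_pos: [0.4867, 0.0973, 0.1319]
eef_rot: [3.141, -0.055, -0.001]
ft_force: [-1.9, -4.7, 3.3]
opening: 0.409
```

Emit:
carry_out:
  commands:
    - [2.8,0,-0.1,0,0]
    - [2.8,0,-0.1,0,0]
    - [2.8,0,-0.1,0,0]
    - [2.8,0,0,0,0]
    - [2.8,0,0,0,0]

```text
time: 9.95
tcp_pos: [0.4867, 0.0947, 0.1319]
eef_rot: [-3.141, 0.055, 0.001]
ft_force: [-3.2, -1.9, 4.9]
opening: 0.406
```

Force drops from 5 to 2 N, so the lip is taking the load. Releasing.

Emit:
carry_out:
  commands:
    - [4.2,0,-0.05,0,0]
    - [5,0,0,0,0]
    - [5.8,0,0,0,0]
    - [6.2,0,0,0,0]
    - [6.2,0,0,0,0]

```text
time: 10.58
tcp_pos: [0.4871, 0.094, 0.1318]
eef_rot: [-3.141, 0.055, -0.0]
ft_force: [-0.4, 0.2, 0.4]
opening: 0.727
```

Emit:
carry_out:
  commands:
    - [6.2,0,0,1,0]
    - [6.2,0,0,3,0]
    - [6.2,0,0,4,0]
    - [6.2,0,0,4,0]
    - [6.2,0,0,0,0]

```text
time: 11.2
tcp_pos: [0.4891, 0.0941, 0.2559]
eef_rot: [-3.14, 0.055, -0.014]
ft_force: [0.4, -0.3, 0.2]
opening: 0.726
```

Emit:
carry_out:
  commands:
    - [6.2,0,-5,0,0.18]
    - [6.2,0,-5,0,0.18]
    - [6.2,0,-5,0,0.18]
    - [6.2,0,-5,0,0.18]
    - [6.2,0,-5,0,0.18]

```text
time: 11.82
tcp_pos: [0.4865, -0.1529, 0.2512]
eef_rot: [-2.858, -1.302, 0.001]
ft_force: [0.6, 0.1, 0.0]
opening: 0.723
```

```bash
python3 - <<'E'
from h import *
s=ctrl.grab_frame("scene");t=ctrl.grab_frame("top");cv2.imwrite("pics/t5.png",t)
cv2.imwrite("pics/g5.png",np.hstack([cv2.resize(s[160:320,265:485],(450,400),interpolation=2),cv2.resize(t[90:270,110:250],(311,400),interpolation=2)]))
st=ctrl.read_state();print(st["tcp_pos"],st["eef_rot"],st["ft_force"])
for c in("top","scene"):print([(np.round(d["centre"],1).tolist(),d["conf"]) for d in ctrl.recognise(c,"bottle_center")])
E
```

```text
[ 0.48696048 -0.15606422  0.25098612] [ 2.86328447e+00  1.28876700e+00 -2.79828175e-03] [ 0.87616216  0.60101076 -0.39610946]
[([189.4, 175.0], 0.8)]
[([335.0, 275.4], 0.75)]
```

View pics/g5.png

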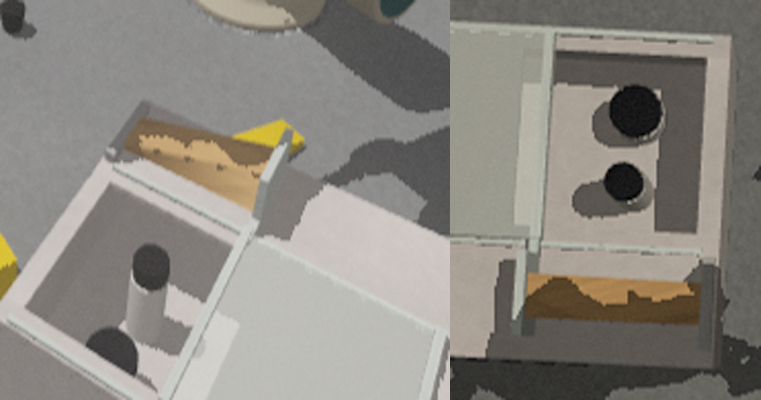

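Hatch holds, wedged between lip and pull, with the arm away. The tall bottle's cap is at about (188.3,171.5) in top and (338.3,263.2) in scene. The bigger cap at top (193,140) is the squat jar.

```bash
python3 - <<'E'
from h import *
t=cv2.imread("pics/t5.png");m=(t[155:185,175:205].max(2)<45).astype(np.uint8)
n,l,s,c=cv2.connectedComponentsWithStats(m);i=1+np.argmax(s[1:,4]);p=c[i]+[175,155];print(s[i],p,w("top",p,.095),w("scene",(338.3,263.2),.095))
E
```

```text
[  4   8  18  17 228] [187.67105263 171.52192982] [0.59109661 0.08009941 0.095     ] [0.59231692 0.07912953 0.095     ]
```

Emit:
carry_out:
  commands:
    - [6,2.09,4.71,0,0.137]
    - [6,2.09,4.71,0,0.137]
    - [6,2.09,4.71,0,0.137]
    - [6,2.09,4.72,0,0.137]
    - [6,2.09,4.72,0,0.137]

```text
time: 12.65
tcp_pos: [0.5912, 0.0875, 0.2516]
eef_rot: [-2.255, -2.186, 0.0]
ft_force: [-0.2, -0.9, -0.1]
opening: 0.706
```

Emit:
carry_out:
  commands:
    - [6,0,0,0,0]
    - [6,0,0,-3,0]
    - [6,0,0,-4,0]
    - [6,0,0,-2,0]
    - [6,0,0,0,0]

```text
time: 13.28
tcp_pos: [0.5894, 0.0843, 0.16]
eef_rot: [-2.26, -2.177, 0.006]
ft_force: [-0.0, -0.1, 0.0]
opening: 0.703
```

Emit:
carry_out:
  commands:
    - [6,0.2,-0.45,-1,0]
    - [6,0,0,-2,0]
    - [6,0,0,-2,0]
    - [6,0,0,-2,0]
    - [6,0,0,-1.8,0]

```text
time: 13.9
tcp_pos: [0.5944, 0.0793, 0.0741]
eef_rot: [2.262, 2.178, 0.002]
ft_force: [-0.0, 0.5, 0.2]
opening: 0.7
```

Emit:
carry_out:
  commands:
    - [6,0,0,0,0]
    - [5,0,0,0,0]
    - [4,0,0,0,0]
    - [3,0,0,0,0]
    - [3,0,0,0,0]
  grip_force: 30

```text
time: 14.52
tcp_pos: [0.5945, 0.0798, 0.075]
eef_rot: [2.261, 2.179, 0.003]
ft_force: [0.3, 1.5, 6.8]
opening: 0.409
```

Emit:
carry_out:
  commands:
    - [3,0,0,0,0]
    - [3,0,0,0.5,0]
    - [3,0,0,1,0]
    - [3,0,0,1,0]
    - [3,0,0,0,0]

```text
time: 15.15
tcp_pos: [0.5945, 0.0796, 0.1]
eef_rot: [2.261, 2.179, 0.003]
ft_force: [0.7, -0.1, -0.8]
opening: 0.406
```

```bash
python3 - <<'E'
from h import *
s=ctrl.grab_frame("scene")
cv2.imwrite("pics/g6.png",cv2.resize(s[160:320,265:485],(660,480),interpolation=2))
st=ctrl.read_state();print(st["tcp_pos"],st["eef_rot"],st["ft_force"],st["opening"])
E
```

```text
[0.59404443 0.07961319 0.0994321 ] [2.26153909e+00 2.17947124e+00 1.47501424e-03] [ 1.47711369  0.55666402 -0.34675954] 0.4078147418279607
```

View pics/g6.png

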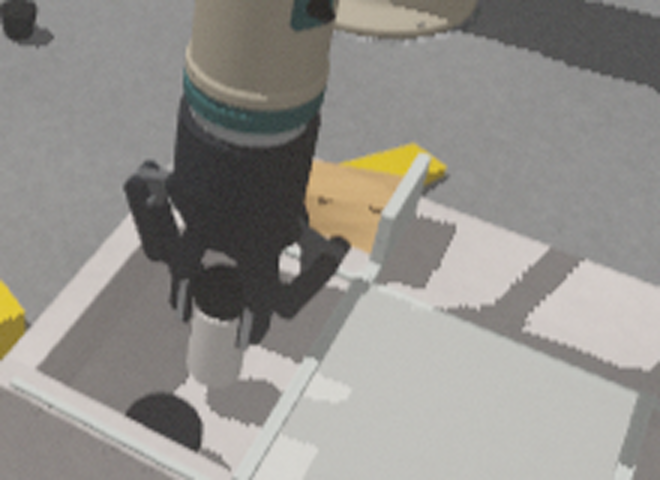

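Emit:
carry_out:
  commands:
    - [3,0,0,2,0]
    - [3,0,0,3,0]
    - [3,0,0,3,0]
    - [3,0,0,3,0]
    - [3,0,0,1,0]

```text
time: 15.82
tcp_pos: [0.5944, 0.0797, 0.2205]
eef_rot: [2.261, 2.179, 0.004]
ft_force: [0.6, 0.7, -0.9]
opening: 0.408
```

Emit:
carry_out:
  commands:
    - [3,0.1,-1.5,0,0]
    - [3,0.2,-3,0,0]
    - [3,0.3,-4,0,0]
    - [3,0.3,-4,0,0]
    - [3,0.3,-4,0,0]

```text
time: 16.45
tcp_pos: [0.6046, -0.0875, 0.2166]
eef_rot: [-2.26, -2.178, 0.004]
ft_force: [0.9, -0.4, 0.2]
opening: 0.409
```

Emit:
carry_out:
  commands:
    - [3,0.3,-4,0,0]
    - [3,0.3,-4,0,0]
    - [3,0.2,-4,0,0]
    - [3,0.2,-4,0,0]
    - [3,0.1,-3,0,0]

```text
time: 17.08
tcp_pos: [0.6153, -0.2779, 0.2162]
eef_rot: [-2.261, -2.176, 0.003]
ft_force: [0.1, -0.4, -1.0]
opening: 0.409
```

Emit:
carry_out:
  commands:
    - [3,0,-1.5,0,0]
    - [3,0,0,-1,0]
    - [3,0,0,-2,0]
    - [3,0,0,-2,0]
    - [3,0,0,-1,0]

```text
time: 17.7
tcp_pos: [0.6157, -0.2883, 0.1567]
eef_rot: [-2.258, -2.179, 0.001]
ft_force: [0.5, -0.4, -0.4]
opening: 0.406
```

```bash
python3 - <<'E'
from h import *
st=ctrl.read_state();print(st["tcp_pos"],st["eef_rot"],st["ft_force"],st["opening"])
print(w("scene",(184,234),.008), w("scene",(186,237),.008))
s=ctrl.grab_frame("scene")
cv2.imwrite("pics/g7.png",cv2.resize(s[130:300,120:400],(790,480),interpolation=2))
E
```

```text
[ 0.6157146  -0.28832344  0.15668876] [-2.25786496e+00 -2.17866986e+00  6.35670575e-04] [ 0.51323143 -0.36624578 -0.35377559] 0.4058628711722338
[ 0.61737112 -0.29755803  0.008     ] [ 0.62276766 -0.28658953  0.008     ]
```

View pics/g7.png

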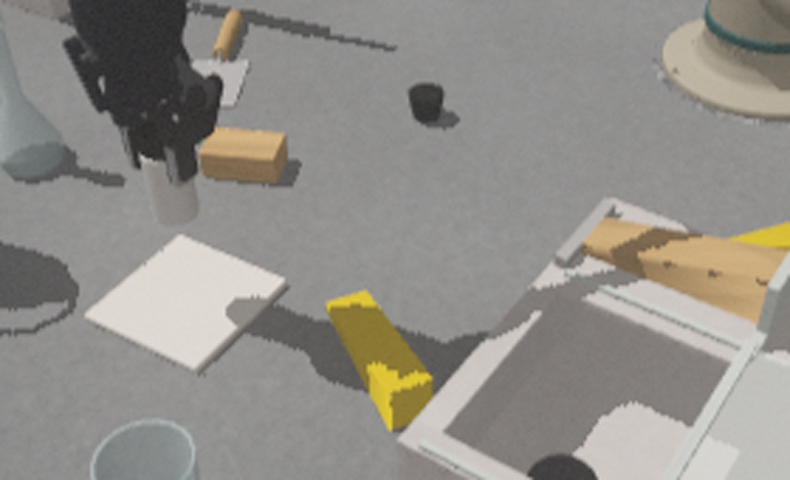

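The bottle is held upright above the tile and the wedge still holds the hatch. Lowering.

Emit:
carry_out:
  commands:
    - [3,0.1,-0.4,-2,0]
    - [3,0,0,-2.5,0]
    - [3,0,0,-2.5,0]
    - [3,0,0,-1,0]
    - [3,0,0,-0.3,0]

```text
time: 18.38
tcp_pos: [0.6178, -0.294, 0.0758]
eef_rot: [-2.261, -2.18, -0.0]
ft_force: [-0.6, -0.2, 0.3]
opening: 0.403
```

Emit:
carry_out:
  commands:
    - [3,0,0,0,0]
    - [3,0,0,-0.1,0]
    - [3,0,0,-0.1,0]
    - [3,0,0,0,0]
    - [3,0,0,0,0]

```text
time: 19.0
tcp_pos: [0.6177, -0.2944, 0.074]
eef_rot: [2.262, 2.18, 0.0]
ft_force: [0.6, 0.5, 0.5]
opening: 0.411
```

Emit:
carry_out:
  commands:
    - [3,0,0,-0.1,0]
    - [3,0,0,-0.1,0]
    - [3,0,0,-0.1,0]
    - [3,0,0,0,0]
    - [3,0,0,0,0]

```text
time: 19.62
tcp_pos: [0.6177, -0.2944, 0.0708]
eef_rot: [-2.262, -2.18, -0.0]
ft_force: [-0.5, -0.1, -1.2]
opening: 0.409
```

Emit:
carry_out:
  commands:
    - [3,0,0,-0.1,0]
    - [3,0,0,-0.1,0]
    - [3,0,0,0,0]
    - [3,0,0,0,0]
    - [3,0,0,0,0]

```text
time: 20.25
tcp_pos: [0.6177, -0.2944, 0.0689]
eef_rot: [2.262, 2.18, 0.0]
ft_force: [-1.1, -0.0, -0.7]
opening: 0.408
```

Emit:
carry_out:
  commands:
    - [3,0,0,-0.1,0]
    - [3,0,0,0,0]
    - [3,0,0,0,0]
    - [3,0,0,0,0]
    - [3,0,0,0,0]

```text
time: 20.88
tcp_pos: [0.6178, -0.2944, 0.0681]
eef_rot: [2.262, 2.18, 0.0]
ft_force: [0.5, 0.5, 2.3]
opening: 0.411
```

Emit:
carry_out:
  commands:
    - [3,0,0,-0.1,0]
    - [3,0,0,0,0]
    - [3,0,0,0,0]
    - [3,0,0,0,0]
    - [3,0,0,0,0]

```text
time: 21.5
tcp_pos: [0.618, -0.2944, 0.068]
eef_rot: [2.261, 2.179, 0.001]
ft_force: [-0.6, 1.5, 6.3]
opening: 0.412
```

Firm contact with the tile. Releasing and withdrawing upward.

Emit:
carry_out:
  commands:
    - [3.8,0,0,0.05,0]
    - [4.6,0,0,0,0]
    - [5.4,0,0,0,0]
    - [6,0,0,0,0]
    - [6,0,0,0,0]

```text
time: 22.12
tcp_pos: [0.6176, -0.2944, 0.0672]
eef_rot: [-2.262, -2.18, 0.0]
ft_force: [-0.0, -0.3, -0.5]
opening: 0.707
```

Emit:
carry_out:
  commands:
    - [6,0,0,1,0]
    - [6,0,0,2,0]
    - [6,0,0,4,0]
    - [6,0,0,5,0]
    - [6,0,0,3,0]

```text
time: 22.75
tcp_pos: [0.6186, -0.2949, 0.2213]
eef_rot: [2.259, 2.177, 0.002]
ft_force: [0.2, -0.8, -0.1]
opening: 0.702
```

Emit:
carry_out:
  commands:
    - [6,-3,0,0,0]
    - [6,-5,0,0,0]
    - [6,-5,0,0,0]
    - [6,-5,0,0,0]
    - [6,-2,0,0,0]

```text
time: 23.38
tcp_pos: [0.4155, -0.2939, 0.2183]
eef_rot: [2.263, 2.178, -0.0]
ft_force: [0.8, -0.1, 0.3]
opening: 0.704
```

```bash
python3 - <<'E'
from h import *
st=ctrl.read_state();print(st["time"],st["tcp_pos"],st["ft_force"],st["opening"])
s=ctrl.grab_frame("scene");t=ctrl.grab_frame("top")
cv2.imwrite("pics/g8.png",np.hstack([cv2.resize(s[130:320,120:420],(440,300),interpolation=2),cv2.resize(t[80:280,120:420],(360,300),interpolation=2)]))
E
```

```text
23.375 [ 0.4154699  -0.29393485  0.21826521] [ 0.76924674 -0.11434372  0.32701574] 0.7036423157726274
```

View pics/g8.png

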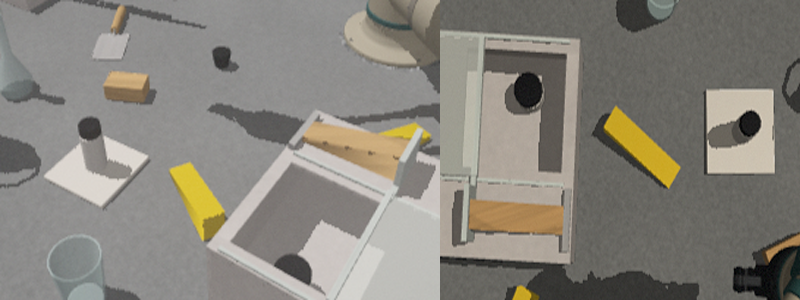

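The bottle stands upright in the middle of the tile, the hatch stays wedged open with the wedge flat, and the jar is still inside.

```bash
python3 -c "
from station import ctrl
print(ctrl.hand_in())"
```

```text
the job is handed in; nothing more can be done
None
```

The job is done and handed in at about 23.5 s, well under the 64 s limit.

- **Hatch:** I pushed it open by its pull with the pale wooden wedge. I laid the wedge flat between the pull and the lip, eased back until the lip took the spring load, and let go.
- **Bottle:** I lifted the tall bottle out upright and lowered it onto the tile until the tile pushed back with about 6 N. Then I released it and moved the arm clear.
- **Last check:** Both camera views showed the hatch still held open by the flat wedge, the bottle upright near the middle of the tile, and the jar still in the cabinet. The gripper was touching nothing, and forces at the end of each move never exceeded about 8 N.
- **Disagreements:** The network's first pull and lip positions did not match the picture, so I used pixel edges and felt for contact instead. The roof strip behind the lip also looked narrower than the 13 mm stated, which did not affect the job.

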